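# Point out the wrong capacitor for the rework clip

## Task

The power-supply board clamped in the holder has a row of four upright capacitors, and one of them is the wrong part: it is smaller than the other three. Film it for the rework bench: press the large round button on the camera's remote to start recording and let it come up, then point at the wrong capacitor, keeping the fingertips about two centimetres straight above its top for at least two seconds without pointing at or passing low over the other three, then press the same button again to stop recording and take the hand well away from the remote. Of all the things on the bench touch only the remote: not the board, its parts or holder, nor the camera, and do not pick up or shift anything.

Things in the scene. Friction and masses are not known exactly. Their poses are not given: they have to be found in the camera images.
- cap_small_top (a point): the wrong capacitor: aluminium-topped black cylinder, 16 mm in diameter and 30 mm tall, soldered upright in the row of four on the board (38 mm from centre to centre, any of the four places); this point is the centre of its top face, about 62 mm above the bench, 10 mm lower than the tops of its neighbours
- cap_a_top (a point): one of the three right capacitors: aluminium-topped black cylinder, 25 mm in diameter and 40 mm tall, soldered upright on the board; this point is the centre of its top face, about 72 mm above the bench
- cap_b_top (a point): another of the three right capacitors: same size and black sleeve; this point is the centre of its top face
- cap_c_top (a point): the third of the right capacitors: same size and black sleeve; this point is the centre of its top face
- holder: grey two-jaw board holder fixed to the bench, 135 mm (its x) by 246 mm (its y, over the clamp knobs), with a tan circuit board 120 x 184 mm whose upper face is 31.6 mm above the bench; origin at the centre of the underside, on the bench. The capacitor row runs along its y at x = -32 mm. Behind the row stand a finned aluminium heatsink and a yellow transformer; no part of the board is higher than 72 mm above the bench. z up
- remote: black desk remote of the camera, stuck to the bench, 110 mm (its x) x 80 mm (its y) x 26 mm tall; it carries the large round button (centre at x = -20 mm), a small dial 20 mm across and 8 mm high (x = 34, y = 18 mm) and two small flush square keys (x = 34, y = -8 and -26 mm). Origin at the centre of the underside, z up. It lies to the left or the right of the board
- rec_top (a point): centre of the top face of the large round grey button on the remote, 32 mm in diameter; at rest 35 mm above the bench, pressed straight down
- rec (a joint): travel of that button in m: 0 at rest, 0.005 fully down; sprung back up, about 1.5 N to start and 5 N fully down; it counts as pressed beyond 0.0035
- camera_lens (a point): front of the lens of the small silver-grey inspection camera that looks down at the board from beyond it, on a stand fixed to the bench; this point is 0.16 m above the bench and is the part of it nearest the board. An obstacle: its x axis points back, away from the board, along the camera to the stand, whose foot (110 mm in diameter) is centred 83 mm behind this point; the whole is up to 0.23 m tall
- reel_mid (a point): loose grey reel standing on its flange, 60 mm in diameter and 45 mm tall; this point is its centre, half-way up. To be left alone
- flux_mid (a point): loose white dispenser bottle with black cap, 42 mm in diameter and 85 mm tall; this point is its centre, half-way up. To be left alone
- spare_mid (a point): loose spare capacitor standing on the bench, 25 mm in diameter and 40 mm tall; this point is its centre, half-way up. To be left alone

How it is judged:
By the outcome, as a careful person would: the job done as asked, in the order asked, and still so for the second after the job is handed in, with the robot touching nothing.
It also fails if it takes over 67 s, if anything falls off the work surface, if the arm or the gripper's body presses on something with over 40 N, if the wrist force passes 120 N, or if a joint passes its speed limit or range.

## Robot

A 6-joint arm with a two-finger parallel gripper is mounted at the origin on the work surface. World frame = base frame: x ahead of the robot, y to its left, z up, the work surface at z = 0. Lengths are in m, angles in rad, forces in N, time in s.
With the tool pointing down it reaches from about 0.325 to 0.875 m from the base axis. Payload 4.4 kg.
Tool frame: the origin (TCP) lies between the finger pads; the fingertips stand 22 mm ahead of it and the grasp point (between the pads) lies 3 mm ahead of it; x points along the fingers, y is the direction in which the jaws open and shut, and the axes are right-handed (so a half turn about x gives the same grasp; the last joint's range is limited). The gripper opens to 85 mm and grips with 20 to 120 N. Pads are 22 mm wide; open, the fingers measure 114 mm over their backs; the gripper's body (76 mm by 85 mm) begins 54 mm behind the grasp point. The pads swing forward as they close: fully open they stand 13 mm farther back than shut.
Start: joints at [1.018, 0.207, 1.542, -0, 1.393, -0.15], TCP at [0.225, 0.529, 0.253] pointing down, gripper open.
Joint ranges: [-2.73, 2.73], [-0.86, 2.22], [0.23, 2.46], [-1.11, 4.25], [0.08, 2.63], [-2.82, 2.82]. Speed limits (rad/s): [2.79, 2.79, 3.14, 3.14, 3.14, 3.14].

## Interface

Orientations are given as a unit quaternion [w, x, y, z].
In Python, from station import manip gives the robot as it stands.
- The arm moves only by the tool jog_arm, never from a script. Its argument "series" is a list that holds one entry, the list of rows, each a list of 4 numbers: the shift along the tool's x, y, z in m, then the turn about the tool's x in rad. A call has 1 to 20 rows; each row is the pose to reach, as a shift and turn from the pose measured when the call began, along the tool's axes at that moment; what a row does not reach only later rows make up. A row lasts 1/8 s, in which the tool goes at most 62.5 mm and 10.7 degrees, less where a joint would pass 70% of its speed; a pose out of reach is approached as far as the arm can. A call with a gripper value outside its range is refused whole. "claw" is the gripper command: -1 is fully open, 1 is shut, values between are in proportion, set as the call begins (left out, the last holds). The fingers move at their own pace and stop on an object; "force" is the grip in N (left out, the last holds). Time passes only in rows, so rows that repeat a pose let the fingers close. It gives the time, the measured TCP pose, the force and the opening at its end, in the units of the state.
- manip.sense(): the state, without advancing time (a new reading comes with each control period).
- manip.get_image(name): name is "side" or "top" or "wrist"; returns a dict with "color" (420x560x3 uint8, blue, green, red), "depth" (420x560 float32, m along the optical axis (not along the pixel's ray), 0 where there is no reading), "fx", "fy", "cx", "cy" (pixels), "world_from_camera" (4x4, takes a point from camera to world coordinates). Camera axes: x right, y up, looking along -z (the intrinsics and any distortion apply to the point x, -y, -z); pixel columns grow to the right and rows downward; lengths in m; the calibration is good to about 2 mm. A picture is of the moment at which its call begins.
- manip.hand_in(): hands the job in, once; it reports no verdict.
The state is a dict: "time_s": time; "joint_positions": joint angles; "joint_vel": joint speeds; "tau": joint torques, N m; "tool_pos": TCP position; "ee_rot": TCP orientation; "force": force on the tool from outside, world axes, zero at the start; "wrist_torque": the same for the moment, N m; "gripper_width": finger opening in m.
Only numpy, scipy, OpenCV 4.12 (cv2) and the standard library are available. Lean on these libraries where they do the work, as an engineer would, in place of code of your own. Each camera call takes 0.05 s, during which the arm holds its last target. There are 200 camera calls.

## Working session

There is one attempt and no reset: what is moved stays moved. The work goes in short steps, Python scripts to look and compute and a tool call to move; the robot and the scene stay as the last step left them, time stands still between calls to the robot, and variables do not carry over. Pictures are saved under pics/ and viewed, about 8 in all and at most 12, crops included, and the job is handed in when it is done.

Besides the shell and the picture viewer there is one more tool, called after "Request:" by a JSON object that holds its "method" and its "body", one argument or row to a line. jog_arm: Moves the arm, as the interface text tells. Its arguments: {"type":"object","properties":{"series":{"type":"array","items":{"type":"array","items":{"type":"array","items":{"type":"number"}}}},"claw":{"type":"number"},"force":{"type":"number"}},"required":["series"]}

```bash
mkdir -p pics; cat > h.py <<'E'
import numpy as np, cv2
from station import manip
def grab(n):
    im=manip.get_image(n); np.savez(f'{n}.npz',**im); return im
def load(n): return dict(np.load(f'{n}.npz'))
def ray(im,u,v):
    T=np.array(im['world_from_camera']); d=np.array([(u-im['cx'])/im['fx'],-(v-im['cy'])/im['fy'],-1.])
    return T[:3,3],T[:3,:3]@d
def onplane(im,u,v,z):
    o,d=ray(im,u,v); return o+d*(z-o[2])/d[2]
def pt(im,u,v):
    o,d=ray(im,u,v); return o+d*im['depth'][int(v),int(u)]
E
python3 - <<'E'
from h import *
s=manip.sense(); print(s['time_s'],s['tool_pos'],s['ee_rot'],s['gripper_width'])
for n in('top','side'):
    im=grab(n); cv2.imwrite(f'pics/{n}1.png',im['color']); print(n,im['fx'],im['cx'],im['cy'],np.round(im['world_from_camera'],3).tolist(),[k for k in im])
E
```

```text
0.0 [0.22448394 0.5285748  0.25209856] [ 0.69260125  0.14032436  0.69316986 -0.14187366] 0.08556620352836568
top 431.90577655386454 275.50453099253394 205.49260902442882 [[-0.019, 0.994, -0.111, 0.449], [-1.0, -0.02, -0.006, -0.023], [-0.008, 0.111, 0.994, 1.196], [0.0, 0.0, 0.0, 1.0]] ['color', 'depth', 'fx', 'fy', 'cx', 'cy', 'world_from_camera']
side 390.6715839580996 280.9303308041188 208.4231075769129 [[0.741, 0.367, -0.563, 0.133], [-0.671, 0.431, -0.603, -0.509], [0.022, 0.824, 0.566, 0.568], [0.0, 0.0, 0.0, 1.0]] ['color', 'depth', 'fx', 'fy', 'cx', 'cy', 'world_from_camera']
```

View pics/top1.png

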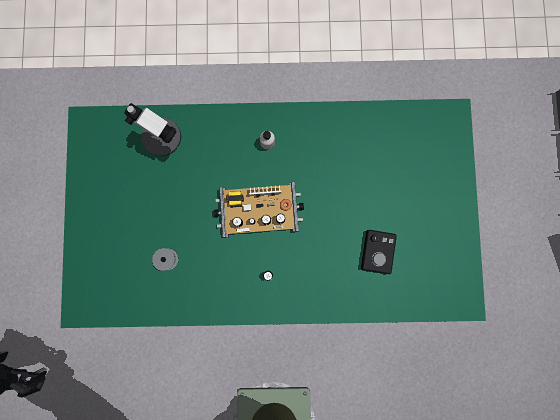

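View pics/side1.png

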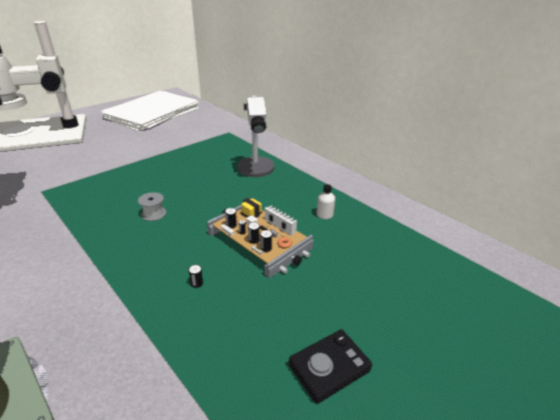

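The top view shows the cap row at about (236,222), (251,222), (266,220) and (281,218), with the second one looking small. The remote's button is at about (379,259), the camera at (150,120) and the spare at (267,275). The side view agrees: the second cap from the left is small, and the button is at (320,363).

```bash
python3 - <<'E'
from h import *
t=load('top'); s=load('side')
def blobs(im,box,f,name):
    x0,y0,x1,y1=box; c=im['color'][y0:y1,x0:x1]
    hsv=cv2.cvtColor(c,cv2.COLOR_BGR2HSV); m=f(hsv).astype(np.uint8)
    n,_,st,ce=cv2.connectedComponentsWithStats(m)
    for i in range(1,n):
        if st[i,4]>=6: print(name,st[i].tolist(),np.round(ce[i]+[x0,y0],1), np.round(pt(im,*(ce[i]+[x0,y0])),3))
blobs(t,(228,208,292,232),lambda h:(h[...,1]<60)&(h[...,2]>150),'topcaps')
blobs(t,(362,232,396,274),lambda h:(h[...,1]<60)&(h[...,2]>75),'remote')
blobs(s,(290,330,372,400),lambda h:(h[...,1]<60)&(h[...,2]>80),'sremote')
blobs(s,(215,195,285,255),lambda h:(h[...,1]<60)&(h[...,2]>150),'scaps')
for n,u,v,z in (('a',236,222,.072),('small',251.5,222,.062),('c',266,220,.072),('d',281,218.5,.072),('btn',379,259,.035)):print(n,onplane(t,u,v,z).round(4))
print('sbtn',onplane(s,320,363,.035).round(4))
a=cv2.resize(t['color'][175:245,205:310],None,fx=5,fy=5,interpolation=3)
b=cv2.resize(t['color'][225:280,355:405],None,fx=5,fy=5,interpolation=3)
c=cv2.resize(s['color'][190:275,200:320],None,fx=4,fy=4,interpolation=3)[:,:480]
o=np.zeros((700,780,3),np.uint8);o[:350,:525]=a;o[:275,530:780]=b;o[355:695,:480]=c
cv2.imwrite('pics/z.png',o[:700]); cv2.imwrite('pics/z.png',cv2.resize(o,(660,592)))
E
```

```text
topcaps [16, 0, 7, 3, 15] [246.8 208.6] [0.57  0.062 0.045]
topcaps [49, 6, 8, 8, 45] [280.2 217.6] [ 0.542 -0.027  0.069]
topcaps [34, 8, 8, 7, 44] [265.6 218.9] [0.539 0.011 0.07 ]
topcaps [5, 10, 8, 8, 47] [236.6 221.2] [0.534 0.086 0.076]
topcaps [22, 11, 4, 4, 13] [251.4 220.4] [0.537 0.049 0.059]
topcaps [49, 17, 6, 3, 8] [280.1 226. ] [ 0.522 -0.027  0.039]
topcaps [9, 20, 13, 4, 39] [243.  229.5] [0.515 0.073 0.042]
remote [20, 5, 5, 5, 20] [384.  239.4] [ 0.481 -0.306  0.025]
remote [27, 6, 5, 5, 20] [390.8 240.3] [ 0.478 -0.323  0.028]
remote [10, 20, 14, 15, 145] [379.  258.7] [ 0.43  -0.288  0.035]
sremote [49, 7, 5, 3, 11] [340.7 337.9] [ 0.488 -0.28   0.034]
sremote [56, 19, 10, 9, 63] [350.5 352.7] [ 0.483 -0.306  0.027]
sremote [18, 23, 25, 23, 464] [320.2 364.2] [ 0.426 -0.292  0.035]
sremote [63, 27, 11, 9, 62] [357.9 361.2] [ 0.479 -0.324  0.028]
scaps [50, 11, 20, 15, 120] [275.4 212. ] [0.619 0.03  0.06 ]
scaps [11, 13, 10, 6, 52] [230.4 210.3] [0.537 0.089 0.07 ]
scaps [31, 21, 13, 13, 115] [252.4 222.1] [0.569 0.052 0.043]
scaps [24, 25, 6, 4, 17] [241.5 221.4] [0.538 0.05  0.061]
scaps [7, 29, 12, 11, 61] [227.6 228.9] [0.515 0.072 0.039]
scaps [46, 35, 11, 7, 62] [266.1 233.1] [ 0.544 -0.025  0.07 ]
scaps [57, 35, 5, 3, 6] [274.2 231. ] [ 0.585 -0.005  0.044]
scaps [37, 51, 10, 8, 32] [256.5 249.2] [ 0.521 -0.021  0.037]
scaps [66, 57, 4, 3, 6] [282.8 253.3] [ 0.555 -0.066  0.036]
a [0.5326 0.0884 0.072 ]
small [0.5326 0.0486 0.062 ]
c [0.5363 0.01   0.072 ]
d [ 0.5395 -0.0292  0.072 ]
btn [ 0.4291 -0.288   0.035 ]
sbtn [ 0.4277 -0.29    0.035 ]
```

View pics/z.png

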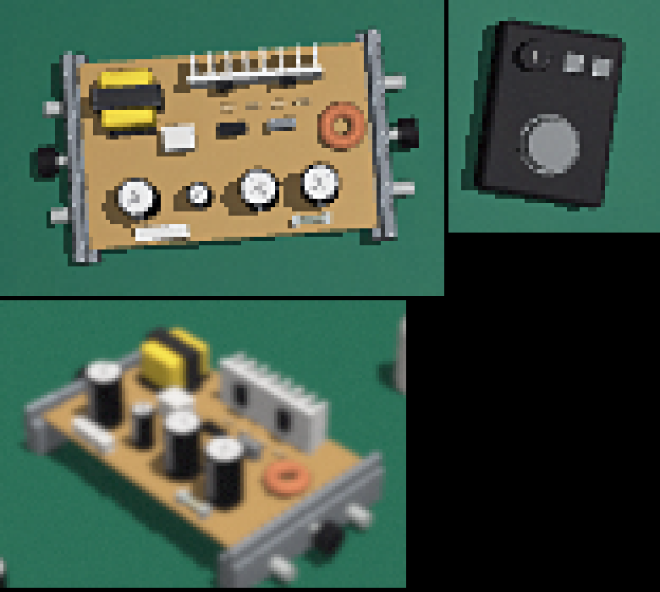

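```bash
cat >> h.py <<'E'
from scipy.spatial.transform import Rotation as Ro
def go(*pts):
    s=manip.sense(); R=Ro.from_quat(np.roll(s['ee_rot'],-1)).as_matrix()
    print(round(s['time_s'],2),np.round(s['tool_pos'],4),np.round(s['force'],2),s['gripper_width']); print(R.round(3).tolist())
    for p in pts: print(p,(R.T@(np.array(p)-s['tool_pos'])).round(4))
E
python3 - <<'E'
from h import *
go([.38,.3,.25],[.45,.1,.25],[.43,-.289,.2],[.43,-.289,.1])
t=load('top')
for u,v in((170,132),(165,130),(130,108)): print(pt(t,u,v).round(3))
E
```

```text
0.1 [0.2246 0.5286 0.2522] [ 0.11 -0.7   0.9 ] 0.08524870478000816
[[-0.001, 0.391, 0.92], [-0.002, 0.92, -0.391], [-1.0, -0.002, -0.0]]
[0.38, 0.3, 0.25] [ 0.0024 -0.1496  0.2325]
[0.45, 0.1, 0.25] [ 0.0027 -0.3063  0.3751]
[0.43, -0.289, 0.2] [ 0.0535 -0.6721  0.5089]
[0.43, -0.289, 0.1] [ 0.1535 -0.6718  0.5089]
[0.744 0.234 0.187]
[0.748 0.245 0.189]
[0.795 0.321 0.215]
```

Request:
{"method": "jog_arm", "body": {
  "series": [
    [[0,-0.025,0.039,0],[0,-0.05,0.078,0],[0,-0.075,0.116,0],[0,-0.1,0.155,0],[0,-0.125,0.194,0],[0,-0.15,0.232,0],[0,-0.18,0.26,0],[0,-0.212,0.29,0],[0,-0.245,0.32,0],[0,-0.275,0.35,0],[0,-0.306,0.375,0],[0,-0.35,0.392,0],[0,-0.4,0.41,0],[0,-0.45,0.428,0],[0.01,-0.5,0.445,0],[0.02,-0.55,0.463,0],[0.03,-0.6,0.481,0],[0.04,-0.64,0.497,0],[0.05,-0.672,0.509,0],[0.053,-0.672,0.509,0]]
  ],
  "claw": 1,
  "force": 40
}}

```text
time_s: 2.6
tool_pos: [0.4293, -0.2907, 0.1992]
ee_rot: [0.692, 0.142, 0.693, -0.143]
force: [0.2, 0.1, 0.7]
gripper_width: 0.0001
```

```bash
python3 - <<'E'
from h import *
go([.429,-.289,.08],[.429,-.289,.052])
im=grab('wrist'); 
# project button estimate; refine by mask
hsv=cv2.cvtColor(im['color'],cv2.COLOR_BGR2HSV)
T=np.array(im['world_from_camera']); p=np.linalg.inv(T)@np.array([.429,-.289,.035,1])
uv=(im['cx']-im['fx']*p[0]/p[2], im['cy']+im['fy']*p[1]/p[2]); print('pred',uv)
c=im['color'].copy(); cv2.drawMarker(c,tuple(int(x) for x in uv),(0,0,255),0,15); cv2.imwrite('pics/w1.png',c)
E
```

```text
2.6 [ 0.4293 -0.2907  0.1992] [0.24 0.14 0.72] 0.00011554990562484534
[[-0.003, 0.394, 0.919], [-0.001, 0.919, -0.394], [-1.0, -0.002, -0.002]]
[0.429, -0.289, 0.08] [ 0.1192  0.0017 -0.0007]
[0.429, -0.289, 0.052] [ 0.1472  0.0017 -0.0006]
pred (np.float64(282.18619959462467), np.float64(197.26336447049096))
```

View pics/w1.png

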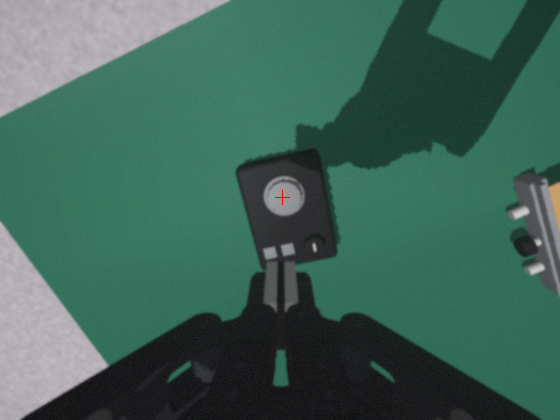

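The wrist view shows the button centre at about (284,196). That is within about 1 mm of the predicted red mark, so I'll press.

Request:
{"method": "jog_arm", "body": {
  "series": [
    [[0.04,0.001,0,0],[0.08,0.001,0,0],[0.11,0.001,0,0],[0.13,0.001,0,0],[0.136,0.001,0,0],[0.139,0.001,0,0],[0.141,0.001,0,0],[0.142,0.001,0,0],[0.143,0.001,0,0],[0.144,0.001,0,0],[0.145,0.001,0,0],[0.146,0.001,0,0],[0.147,0.001,0,0],[0.147,0.001,0,0]]
  ]
}}

```text
time_s: 4.4
tool_pos: [0.4296, -0.2885, 0.0523]
ee_rot: [0.692, 0.142, 0.693, -0.142]
force: [1.8, -1.2, 4.4]
gripper_width: 0.0
```

Net force is about 3.7 N, right at the threshold, so I'll push slightly farther until it bottoms out.

Request:
{"method": "jog_arm", "body": {
  "series": [
    [[0.0007,0,0,0],[0.0014,0,0,0],[0.0014,0,0,0]]
  ]
}}

```text
time_s: 4.78
tool_pos: [0.4296, -0.2886, 0.052]
ee_rot: [0.692, 0.142, 0.694, -0.142]
force: [-1.5, 2.2, 11.2]
gripper_width: -0.0
```

The force is 11 N, so the button is fully down. Now I'll release it and lift.

Request:
{"method": "jog_arm", "body": {
  "series": [
    [[-0.003,0,0,0],[-0.008,0,0,0],[-0.02,0,0,0],[-0.05,0,0,0],[-0.1,0,0,0],[-0.148,0,0,0],[-0.148,0,0,0]]
  ]
}}

```text
time_s: 5.65
tool_pos: [0.4323, -0.2907, 0.2052]
ee_rot: [0.695, 0.14, 0.691, -0.144]
force: [-0.4, 0.2, 0.1]
gripper_width: -0.0002
```

```bash
python3 - <<'E'
from h import *
go([.5365,.049,.2],[.5365,.049,.104])
im=grab('top'); print(pt(im,379,258.7).round(3)); s=grab('side')
o=np.hstack([cv2.resize(im['color'][95:165,110:190],(400,350)),cv2.resize(s['color'][85:180,220:300],(330,350))]); cv2.imwrite('pics/led.png',o)
E
```

```text
5.65 [ 0.4323 -0.2907  0.2052] [-0.42  0.23  0.1 ] -0.00021927729217564282
[[0.005, 0.393, 0.92], [-0.007, 0.92, -0.393], [-1.0, -0.005, 0.007]]
[0.5365, 0.049, 0.2] [ 0.0033  0.3533 -0.0376]
[0.5365, 0.049, 0.104] [ 0.0992  0.3538 -0.0383]
[ 0.43  -0.289  0.033]
```

View pics/led.png

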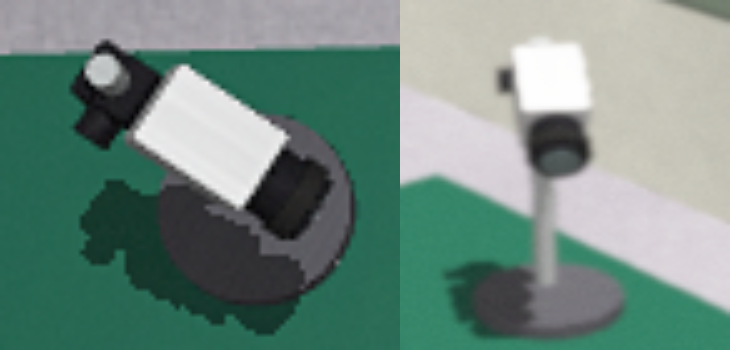

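There is no recording indicator in either crop; the camera stands undisturbed. I'll go to the cap high, coming in from the robot side so I don't sweep along the row.

Request:
{"method": "jog_arm", "body": {
  "series": [
    [[-0.01,0.04,-0.016,0],[-0.02,0.08,-0.032,0],[-0.03,0.12,-0.048,0],[-0.03,0.16,-0.064,0],[-0.03,0.2,-0.08,0],[-0.03,0.24,-0.096,0],[-0.03,0.28,-0.112,0],[-0.03,0.316,-0.126,0],[-0.03,0.33,-0.095,0],[-0.025,0.345,-0.06,0],[-0.02,0.354,-0.038,0],[0,0.354,-0.038,0],[0.02,0.354,-0.038,0],[0.02,0.354,-0.038,0]]
  ]
}}

```text
time_s: 7.5
tool_pos: [0.5306, 0.0522, 0.1756]
ee_rot: [0.689, 0.141, 0.697, -0.143]
force: [-0.1, 0.3, 0.8]
gripper_width: 0.0004
```

```bash
python3 - <<'E'
from h import *
go([.5365,.049,.104])
im=grab('wrist'); T=np.array(im['world_from_camera']); c=im['color'].copy()
for q in ([.5365,.049,.062],[.534,.087,.072],[.539,.0105,.072]):
    p=np.linalg.inv(T)@np.array(q+[1]); uv=(im['cx']-im['fx']*p[0]/p[2], im['cy']+im['fy']*p[1]/p[2]); print(np.round(uv,1))
    cv2.drawMarker(c,tuple(int(x) for x in uv),(0,0,255),0,11)
cv2.imwrite('pics/w2.png',c)
E
```

```text
7.5 [0.5306 0.0522 0.1756] [-0.08  0.3   0.78] 0.00039665172264311384
[[-0.012, 0.393, 0.92], [0.0, 0.92, -0.393], [-1.0, -0.004, -0.011]]
[0.5365, 0.049, 0.104] [ 0.0716 -0.0003  0.0075]
[280.1 225.9]
[326.8 208.5]
[234.7 252. ]
```

View pics/w2.png

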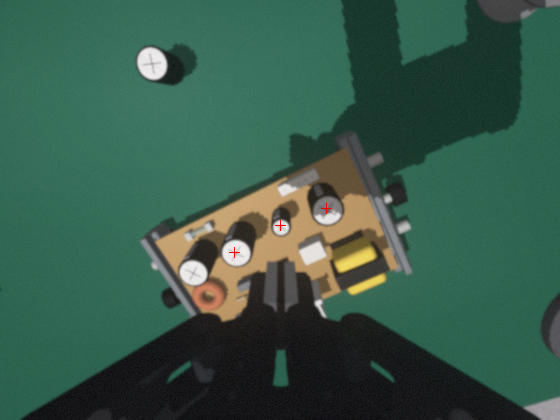

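The marks land on the tops of the small cap (280,226) and its two neighbours. Now I'll descend and hold.

Request:
{"method": "jog_arm", "body": {
  "series": [
    [[0,0,0.0075,0],[0,0,0.0075,0],[0.025,0,0.0075,0],[0.05,0,0.0075,0],[0.065,0,0.0075,0],[0.071,0,0.0075,0],[0.071,0,0.0075,0],[0.071,0,0.0075,0]]
  ]
}}

```text
time_s: 8.55
tool_pos: [0.5391, 0.0492, 0.1074]
ee_rot: [0.691, 0.141, 0.695, -0.142]
force: [-0.8, -0.0, 1.6]
gripper_width: -0.0003
```

```bash
python3 - <<'E'
from h import *
go([.5365,.049,.104])
E
```

```text
8.55 [0.5391 0.0492 0.1074] [-0.78 -0.    1.57] -0.0003388728192264641
[[-0.006, 0.393, 0.92], [-0.0, 0.92, -0.393], [-1.0, -0.003, -0.006]]
[0.5365, 0.049, 0.104] [ 0.0034 -0.0012 -0.0023]
```

Request:
{"method": "jog_arm", "body": {
  "series": [
    [[0.003,-0.001,-0.002,0],[0.003,-0.001,-0.002,0],[0.003,-0.001,-0.002,0],[0.003,-0.001,-0.002,0],[0.003,-0.001,-0.002,0],[0.003,-0.001,-0.002,0],[0.003,-0.001,-0.002,0],[0.003,-0.001,-0.002,0],[0.003,-0.001,-0.002,0],[0.003,-0.001,-0.002,0],[0.003,-0.001,-0.002,0],[0.003,-0.001,-0.002,0],[0.003,-0.001,-0.002,0],[0.003,-0.001,-0.002,0],[0.003,-0.001,-0.002,0],[0.003,-0.001,-0.002,0],[0.003,-0.001,-0.002,0],[0.003,-0.001,-0.002,0],[0.003,-0.001,-0.002,0],[0.003,-0.001,-0.002,0]]
  ]
}}

```text
time_s: 11.05
tool_pos: [0.5369, 0.049, 0.1044]
ee_rot: [0.691, 0.141, 0.695, -0.142]
force: [0.4, 0.2, 0.7]
gripper_width: -0.0001
```

```bash
python3 - <<'E'
from h import *
go([.5365,.049,.104])
im=grab('side'); cv2.imwrite('pics/hold.png',cv2.resize(im['color'][160:290,180:340],None,fx=4,fy=4,interpolation=3))
E
```

```text
11.05 [0.5369 0.049  0.1044] [0.43 0.2  0.67] -9.774924524575993e-05
[[-0.006, 0.393, 0.92], [-0.0, 0.92, -0.393], [-1.0, -0.003, -0.006]]
[0.5365, 0.049, 0.104] [ 0.0004 -0.0002 -0.0003]
```

View pics/hold.png

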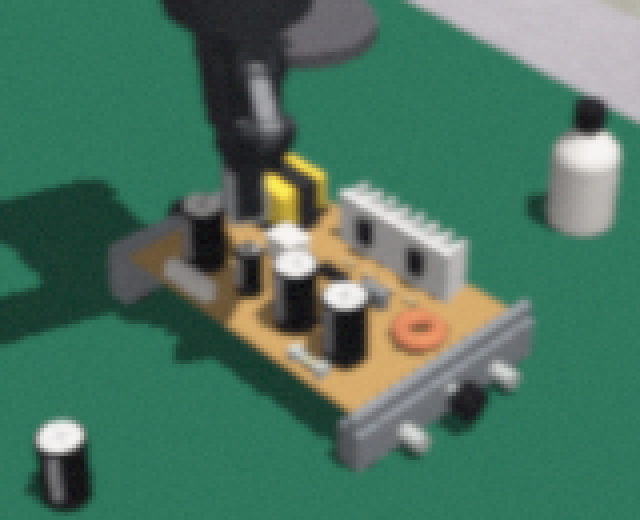

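The side crop shows the fingertips ending at about (241,215), directly above the small cap's top at (242,222). I'll check that gap numerically.

```bash
python3 - <<'E'
from h import *
im=load('side'); T=np.array(im['world_from_camera'])
for q in ([.537,.049,.082],[.5365,.049,.062]):
    p=np.linalg.inv(T)@np.array(q+[1]); print(np.round((im['cx']-im['fx']*p[0]/p[2], im['cy']+im['fy']*p[1]/p[2]),1))
for v in range(208,225): print(v,pt(im,241,v).round(3),pt(im,243,v).round(3))
E
```

```text
[241. 214.]
[241.2 221.6]
208 [0.529 0.037 0.107] [0.534 0.037 0.105]
209 [0.53  0.039 0.103] [0.533 0.036 0.104]
210 [0.53  0.038 0.101] [0.533 0.036 0.101]
211 [0.533 0.043 0.095] [0.535 0.039 0.096]
212 [0.53  0.039 0.095] [0.534 0.038 0.094]
213 [0.528 0.036 0.096] [0.533 0.036 0.093]
214 [0.53 0.04 0.09] [0.535 0.039 0.088]
215 [0.534 0.045 0.083] [0.536 0.04  0.085]
216 [0.574 0.101 0.031] [0.578 0.098 0.031]
217 [0.572 0.098 0.031] [0.575 0.094 0.032]
218 [0.569 0.094 0.031] [0.572 0.091 0.032]
219 [0.568 0.093 0.03 ] [0.571 0.089 0.031]
220 [0.54  0.055 0.061] [0.568 0.085 0.031]
221 [0.537 0.05  0.063] [0.542 0.05  0.061]
222 [0.538 0.051 0.059] [0.539 0.046 0.061]
223 [0.534 0.047 0.061] [0.537 0.044 0.061]
224 [0.531 0.043 0.061] [0.536 0.042 0.06 ]
```

The tips measure about 0.083 m high over the cap top at 0.062 m. I'll hold one more second, lift, and go back the same way.

Request:
{"method": "jog_arm", "body": {
  "series": [
    [[0,0,0,0],[0,0,0,0],[0,0,0,0],[0,0,0,0],[0,0,0,0],[0,0,0,0],[-0.04,0,0,0],[-0.09,0,0,0],[-0.12,0,0,0],[-0.12,-0.02,-0.045,0],[-0.12,-0.038,-0.089,0],[-0.12,-0.08,-0.072,0],[-0.12,-0.125,-0.055,0],[-0.12,-0.17,-0.038,0],[-0.12,-0.215,-0.02,0],[-0.12,-0.26,-0.002,0],[-0.12,-0.305,0.015,0],[-0.11,-0.335,0.027,0],[-0.1,-0.353,0.034,0],[-0.096,-0.353,0.034,0]]
  ]
}}

```text
time_s: 13.6
tool_pos: [0.4295, -0.2891, 0.2]
ee_rot: [0.69, 0.142, 0.695, -0.142]
force: [-0.4, 0.8, -0.3]
gripper_width: -0.0001
```

```bash
python3 - <<'E'
from h import *
go([.4295,-.289,.0575],[.4295,-.289,.0515])
E
```

```text
13.6 [ 0.4295 -0.2891  0.2   ] [-0.35  0.85 -0.35] -0.00013480572921688246
[[-0.007, 0.394, 0.919], [0.001, 0.919, -0.394], [-1.0, -0.002, -0.007]]
[0.4295, -0.289, 0.0575] [0.1425 0.0003 0.001 ]
[0.4295, -0.289, 0.0515] [0.1485 0.0003 0.001 ]
```

Request:
{"method": "jog_arm", "body": {
  "series": [
    [[0.04,0,0.001,0],[0.08,0,0.001,0],[0.11,0,0.001,0],[0.13,0,0.001,0],[0.137,0,0.001,0],[0.14,0,0.001,0],[0.142,0,0.001,0],[0.1435,0,0.001,0],[0.145,0,0.001,0],[0.1465,0,0.001,0],[0.148,0,0.001,0],[0.149,0,0.001,0],[0.149,0,0.001,0],[0.149,0,0.001,0]]
  ]
}}

```text
time_s: 15.35
tool_pos: [0.4299, -0.2897, 0.052]
ee_rot: [0.69, 0.142, 0.695, -0.143]
force: [-0.2, 1.7, 7.8]
gripper_width: 0.0001
```

Request:
{"method": "jog_arm", "body": {
  "series": [
    [[0.0006,0,0,0],[0.0008,0,0,0],[0.0008,0,0,0]]
  ]
}}

```text
time_s: 15.72
tool_pos: [0.4299, -0.2898, 0.052]
ee_rot: [0.69, 0.142, 0.695, -0.143]
force: [-1.2, 2.7, 9.0]
gripper_width: -0.0
```

Request:
{"method": "jog_arm", "body": {
  "series": [
    [[-0.003,0,0,0],[-0.008,0,0,0],[-0.02,0,0,0],[-0.05,0,0,0],[-0.1,0,0,0],[-0.15,0,0,0],[-0.2,0,0,0],[-0.24,0.035,-0.02,0],[-0.25,0.07,-0.041,0],[-0.25,0.105,-0.061,0],[-0.25,0.14,-0.082,0],[-0.25,0.175,-0.102,0],[-0.25,0.209,-0.122,0],[-0.25,0.209,-0.122,0],[-0.25,0.209,-0.122,0],[-0.25,0.209,-0.122,0]]
  ]
}}

```text
time_s: 17.73
tool_pos: [0.402, -0.0506, 0.3024]
ee_rot: [0.69, 0.142, 0.695, -0.143]
force: [-0.1, -0.6, 0.4]
gripper_width: 0.0
```

```bash
python3 - <<'E'
from h import *
go()
a=load('side'); im=grab('side'); cv2.imwrite('pics/end.png',im['color']); print(pt(im,320,364).round(4))
E
```

```text
17.73 [ 0.402  -0.0506  0.3024] [-0.07 -0.64  0.44] 4.568489564044351e-05
[[-0.007, 0.396, 0.918], [0.0, 0.918, -0.396], [-1.0, -0.002, -0.006]]
[ 0.4272 -0.2906  0.0336]
```

View pics/end.png

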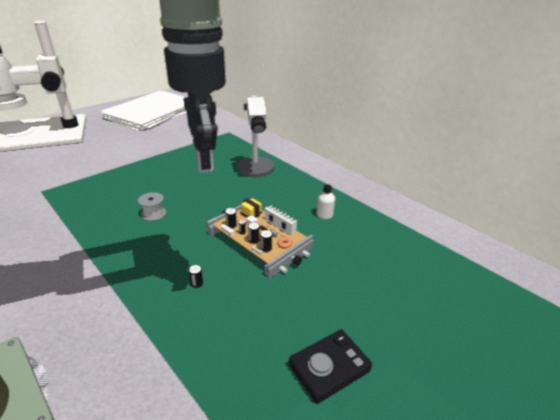

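The hand is well clear of the remote, the button (320,363) is back up, and everything stands where it did at the start.

```bash
python3 -c "
from station import manip
print(manip.hand_in())"
```

```text
the job is handed in; nothing more can be done
None
```

The job is done and handed in at about 18 s of the 67 s allowed. I pressed the large round button, pointed at the wrong capacitor, pressed the button again and moved the hand well away from the remote.

- **First press:** the wrist force rose to 11 N, above the 5 N needed to push the button fully down. Afterwards the button measured 33 mm high against 35 mm at rest, which is within calibration error.
- **Pointing:** the wrong part is the second capacitor from the left, seen from the robot. I held the fingertips about 21 mm above its top for more than 3 s. I came in and left high from the robot side, not along the row. The side camera's depth put the tips at about 83 mm and the capacitor top at about 61–62 mm.
- **Second press:** the force rose to 9 N at the same depth as the first press. The button measured about 34 mm high afterwards.
- **Final view:** the hand was about 0.3 m up and 0.24 m to the side of the remote. The board, camera, reel, bottle and spare capacitor looked unmoved.

**Not confirmed:** I saw no recording light on the camera after the first press, and I didn't look for one after the second. So each press is judged only by force, depth and the button coming back up.

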